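Cover the dip tank and hold a test strip through the slot

TASK

Put the loose slotted cover onto the open dip tank so that it sits level on the rim, with the lip underneath it inside the tank, and let go of it. Then take the metal test strip out of its stand by its handle, lower it upright through the slot in the cover, and finish while still holding it there: more than half of the blade below the cover, the handle clear above the cover and not resting on it. Leave everything else on the worktop, such as the brown bottle, the timer and the tin near by, where it stands.

Things in the scene. Friction and masses are not known exactly. Their poses are not given: they have to be found in the camera images.
- tank: Open rectangular tank of grey plastic, fixed to the worktop; 100 (its x) x 88 (its y) x 80 mm high, walls 4 mm, so the mouth is 92 x 80 mm; inner floor about 5 mm up; a 116 x 104 x 5 mm foot and a small lug 60 mm up on each y side. Origin: centre of the underside; z up.
- cover: Loose white cover, 150 g, plate 104 (x) x 92 (y) x 5 mm; lip below it 86 x 74 x 8 mm fits the tank mouth, 3 mm free each side, either way round, x along tank x. Lies on its lip. Origin: centre of lip underside; plate z = 8 to 13 mm; seated: 72 mm above tank origin. Grip rib on top 12 (x) x 50 (y) mm, z = 13 to 41, centre x = +22, y = 0. Through slot 8 (x) x 34 (y), centre x = -20, y = 0.
- slot (a point): Centre of the cover's slot at the height of the plate's upper face; axes as the cover's: slot 8 mm along x, 34 mm along y.
- strip: Test strip, 100 g, upright in its stand. Steel blade 4 (its x) x 30 (its y) x 70 mm long, slightly narrowed in the lowest 6 mm; above it a black plastic handle 12 (x) x 50 (y) x 32 mm, from z = 70 to 102 mm, by which it is gripped across the 12 mm. Origin: centre of the blade's lower end; z up along the blade.
- strip_tip (a point): Centre of the lower end of the blade.
- stand: Fixed aluminium stand of the strip, 64 (its x) x 78 (its y) mm at the foot, top plate 40 x 68 mm, upper face 78 mm above its origin, with a slot 8 (x) x 34 (y) mm. The strip's handle rests on the top plate, the blade hangs in the slot with its lower end 8 mm above the worktop. Origin: centre of the underside.
- bottle: Bystander: brown screw-cap bottle, 56 mm diameter, 105 mm high, origin at the centre of its underside.
- timer: Bystander: small white timer, 56 x 66 x 20 mm, origin at the centre of its underside.
- tin: Bystander: round white tin, 54 mm diameter, 26 mm high, origin at the centre of its underside.
Things that resemble listed ones, but are neither listed nor needed, are in the scene too. Several things have the shape of the strip; the one meant has the colours described above.

How it is judged:
By the outcome, as a careful person would: the job done as asked, in the order asked, and still so for the second after the job is handed in, while the arm keeps its last pose, push and grip.
It also fails if it takes over 58 s, if anything falls off the work surface, if the arm or the gripper's body presses on something with over 40 N, if the wrist force passes 120 N, or if a joint passes its speed limit or range.

ROBOT

A 6-joint arm with a two-finger parallel gripper is mounted at the origin on a cart in front of the work surface, level with it; the furniture and walls round the work are solid. World frame = base frame: x ahead of the robot, y to its left, z up, the work surface at z = 0. Lengths are in m, angles in degrees, forces in N, time in s.
With the tool pointing down it reaches from about 0.375 to 0.9 m from the base axis. Payload 3.1 kg.
Tool frame: the origin (TCP) lies at the very end of the fingers, on their centre line; the grasp point (between the pads) lies 19 mm behind it (bot.tcp_to_grasp is the distance from the TCP to the grasp point, in m); z points along the fingers, y is the direction in which the jaws open and shut (so a half turn about z gives the same grasp; the last joint's range is limited). The gripper opens to 87 mm and grips with 3 to 60 N. Pads are 19 mm wide; open, the fingers measure 117 mm over their backs; the gripper's body (75 mm by 190 mm) begins 51 mm behind the grasp point.
Start: joints at [62.653, 30.224, 82.088, -0, 67.689, -10.227], TCP at [0.184, 0.597, 0.223] pointing down, gripper open.
Joint ranges: [-176.69, 176.69], [-43.24, 126.21], [12.49, 139.97], [-82, 262], [0, 151.66], [-163.58, 163.58]. Speed limits (degrees/s): [159.86, 159.86, 180, 180, 180, 180].

INTERFACE

Orientations are given as a 3x3 rotation matrix whose columns are the frame's x, y, z axes.
In Python, from rig import telemetry, eyes, order, bot gives the robot as it stands. The module is installed in compiled form; this text tells all that it offers.
- The arm moves only by the tool servo_tool, never from a script. Its argument "targets" is a list of rows, each a list of 2 entries, a list of its own where there are three numbers: the shift along the tool's x, y, z in m, then the turn, a rotation vector about the tool's x, y, z in rad. In form: [[[tx, ty, tz], [wx, wy, wz]], ...]. A call has 1 to 12 rows; each row is the pose to reach, as a shift and turn from the pose commanded when the call began, along the tool's axes at that moment; what a row does not reach only later rows make up. A row lasts 1/8 s, in which the tool goes at most 62.5 mm and 10.7 degrees, less where a joint would pass 70% of its speed; a pose out of reach is approached as far as the arm can. A call with a gripper value outside its range is refused whole. "gripper" is the finger opening in m, from 0 to 0.087, set as the call begins (left out, the last holds). The fingers move at their own pace and stop on an object; the grip force is fixed at half the most. Time passes only in rows, so rows that repeat a pose let the fingers close. It gives the time, the measured TCP pose, the force and the opening at its end, in the units of the state.
- telemetry.read_state(): the state, without advancing time (a new reading comes with each control period).
- eyes.capture(name): name is "scene" or "top" or "wrist"; returns a dict with "pixels" (420x560x3 uint8, blue, green, red), "intrinsics" (3x3 intrinsics, pixels), "extrinsics" (4x4, takes a point from camera to world coordinates); the wrist camera has in their place "T_tool_cam" (4x4, takes a point from camera to tool coordinates, whose origin is the TCP and whose axes are the flange's). Camera axes: x right, y down, z forward; pixel columns grow to the right and rows downward; lengths in m; the calibration is good to about 2 mm. A picture is of the moment at which its call begins: read the wrist's pose just before it. There is no depth.
- order.hand_in(): hands the job in, once; it reports no verdict.
The state is a dict: "time_s": time; "joint_positions": joint angles; "qvel": joint speeds; "tau": joint torques, N m; "position": TCP position; "tcp_rot": TCP orientation; "force": force on the tool from outside, world axes, zero at the start; "moment": the same for the moment, N m; "opening": opening from 0.0 (shut) to 1.0 (fully open).
Only numpy, scipy, OpenCV 4.12 (cv2) and the standard library are available. Lean on these libraries where they do the work, as an engineer would, in place of code of your own. Each camera call takes 0.05 s, during which the arm holds its last target. There are 200 camera calls.

## Working session

There is one attempt and no reset: what is moved stays moved. The work goes in short steps, Python scripts to look and compute and a tool call to move; the robot and the scene stay as the last step left them, time stands still between calls to the robot, and variables do not carry over. Pictures are saved under pics/ and viewed, about 8 in all and at most 12, crops included, and the job is handed in when it is done.

Besides the shell and the picture viewer there is one more tool, called as name(argument=value, ...) on one line, values as JSON. servo_tool: Moves the arm, as the interface text tells. Its arguments: {"type":"object","properties":{"targets":{"type":"array","items":{"type":"array"}},"gripper":{"type":"number"}},"required":["targets"]}

```bash
mkdir -p pics; cat > h.py <<'E'
import numpy as np, cv2, json
from rig import telemetry, eyes, order, bot
def cap(n):
    s=telemetry.read_state(); c=eyes.capture(n); K=np.array(c["intrinsics"])
    if n=="wrist":
        T=np.eye(4);T[:3,:3]=s["tcp_rot"];T[:3,3]=s["position"];T=T@np.array(c["T_tool_cam"])
    else: T=np.array(c["extrinsics"])
    return c["pixels"].copy(),K,T
def ray(K,T,u,v,z):
    d=T[:3,:3]@np.linalg.solve(K,[u,v,1.]);o=T[:3,3]
    return o+d*(z-o[2])/d[2]
def proj(K,T,P):
    P=np.atleast_2d(P);q=(P-T[:3,3])@T[:3,:3]@K.T
    return q[:,:2]/q[:,2:]
E
python3 - <<'E'
from h import *
for n in("top","scene"):
    p,K,T=cap(n);np.savez(n+"0.npz",p=p,K=K,T=T);cv2.imwrite(f"pics/{n}0.png",cv2.resize(p,None,fx=1.4,fy=1.4,interpolation=cv2.INTER_CUBIC))
    print(n,T[:3,3].round(3),T[:3,2].round(2),K[0,0])
s=telemetry.read_state();print(s)
E
```

```text
top [ 0.285 -0.233  1.337] [ 0.19 -0.   -0.98] 542.3056107573107
scene [-0.036 -0.636  0.561] [ 0.64  0.47 -0.61] 391.9051249914949
{'time_s': 0.1, 'joint_positions': array([ 6.26526946e+01,  3.02711562e+01,  8.21492727e+01, -1.10654471e-03,
        6.76903829e+01, -1.02287953e+01]), 'qvel': array([-0.02589177, -0.11019738, -0.07255965, -0.00408334, -0.02893346,
       -0.06591778]), 'tau': array([-1.08322936e-03, -4.40989494e+01, -1.77149642e+01,  6.34173467e-02,
        5.34035743e-02, -5.50318737e-05]), 'position': array([0.18365056, 0.59671332, 0.22169486]), 'tcp_rot': array([[-9.55699993e-01,  2.94341235e-01, -8.72589758e-04],
       [ 2.94342348e-01,  9.55698490e-01, -1.72608626e-03],
       [ 3.25874352e-04, -1.90646074e-03, -9.99998130e-01]]), 'force': array([ 0.12142439,  0.65581975, -0.45284998]), 'moment': array([ 0.05887252, -0.00640539,  0.01520218]), 'opening': 1.0012561134803493}
```

View pics/top0.png

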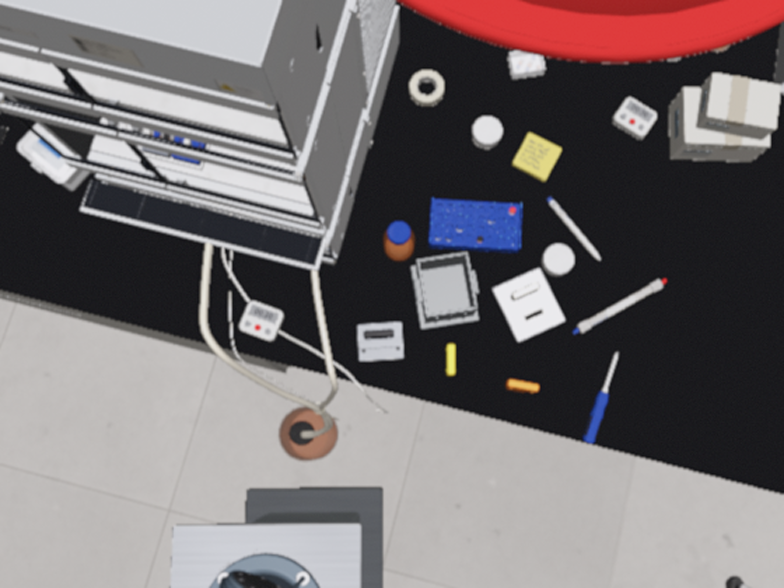

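View pics/scene0.png

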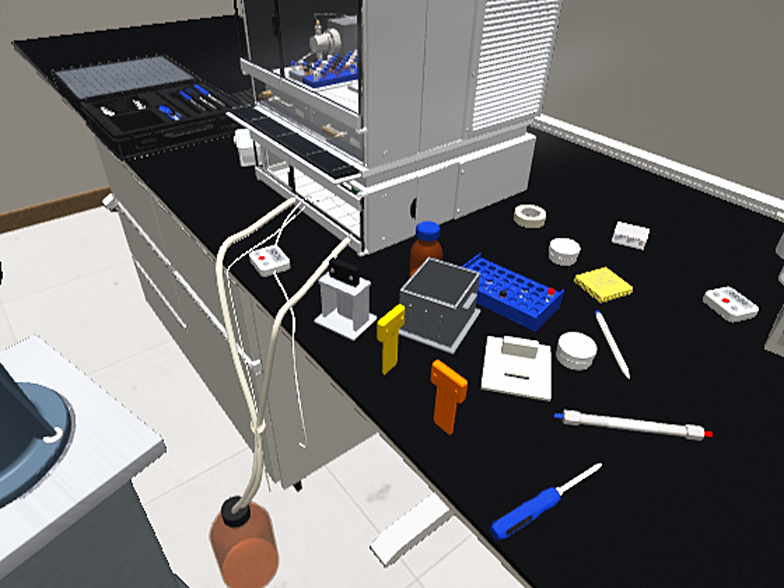

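Candidates (px in the 1.4x top view):
- **Strip:** the black handle in the aluminium stand (380,338). The yellow (451,359) and orange (522,385) pieces have the same shape but are decoys by colour.
- **Cover:** the white slotted plate with a rib (528,305).
- **Tank:** the grey box (445,289).

Next is a close crop to confirm.

```bash
python3 - <<'E'
from h import *
d=np.load("top0.npz");p=d["p"][165:285,245:405]
cv2.imwrite("pics/crop1.png",cv2.resize(p,None,fx=5,fy=5,interpolation=cv2.INTER_CUBIC))
E
```

```text
(no output)
```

View pics/crop1.png

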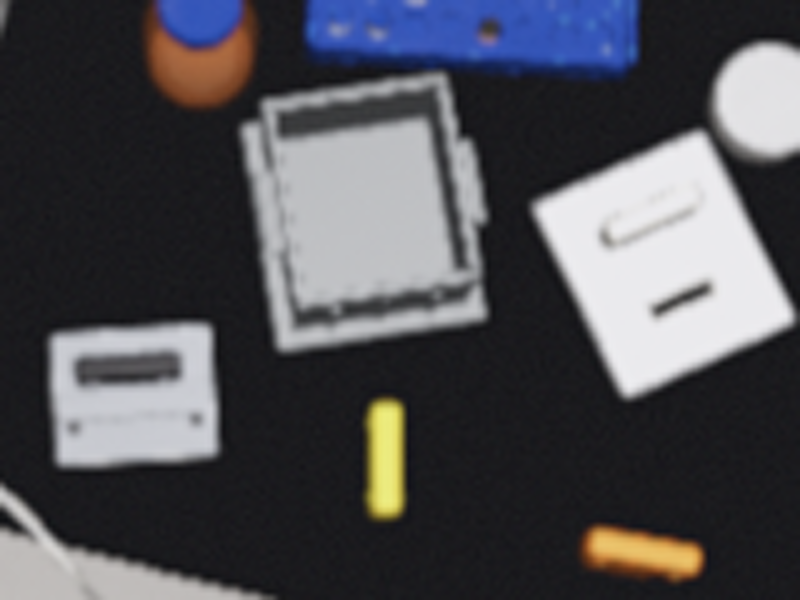

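```bash
python3 - <<'E'
from h import *
d=np.load("top0.npz");K,T=d["K"],d["T"]
f=lambda c,z:ray(K,T,245+(c[0]+.5)/5-.5,165+(c[1]+.5)/5-.5,z)
def rep(n,pts,z):
    P=np.array([f(c,z) for c in pts]);print(n,P[:,:2].round(4).tolist(),"c",P.mean(0).round(4))
    for i in range(len(P)):
        e=P[(i+1)%len(P)]-P[i];print("  len %.4f ang %.1f"%(np.hypot(*e[:2]),np.degrees(np.arctan2(e[1],e[0]))))
rep("cover",[(532,206),(702,130),(797,318),(628,398)],.013)
rep("slot",[(652,312),(712,288)],.013)
rep("rib",[(606,240),(700,200)],.041)
rep("tankfar",[(262,98),(445,74)],.08)
rep("tankfoot",[(280,351),(487,319)],.005)
rep("handle",[(76,357),(180,353),(180,379),(78,385)],.110)
rep("standfoot",[(57,467),(218,458)],.0)
rep("bottle",[(200,15)],.105); rep("tin",[(768,98)],.026)
E
```

```text
cover [[0.5523, -0.3929], [0.5905, -0.4792], [0.4949, -0.5223], [0.4557, -0.4373]] c [ 0.5233 -0.4579  0.013 ]
  len 0.0944 ang -66.1
  len 0.1049 ang -155.7
  len 0.0936 ang 114.8
  len 0.1063 ang 24.7
slot [[0.4984, -0.4507], [0.5102, -0.4809]] c [ 0.5043 -0.4658  0.013 ]
  len 0.0324 ang -68.6
  len 0.0324 ang 111.4
rib [[0.5295, -0.425], [0.549, -0.4716]] c [ 0.5393 -0.4483  0.041 ]
  len 0.0505 ang -67.2
  len 0.0505 ang 112.8
tankfar [[0.5921, -0.2576], [0.6033, -0.3451]] c [ 0.5977 -0.3013  0.08  ]
  len 0.0882 ang -82.7
  len 0.0882 ang 97.3
tankfoot [[0.4813, -0.2667], [0.4967, -0.3698]] c [ 0.489  -0.3183  0.005 ]
  len 0.1043 ang -81.5
  len 0.1043 ang 98.5
handle [[0.4637, -0.1708], [0.4652, -0.2183], [0.4532, -0.2183], [0.4508, -0.1717]] c [ 0.4582 -0.1948  0.11  ]
  len 0.0476 ang -88.2
  len 0.0120 ang 179.8
  len 0.0466 ang 93.0
  len 0.0129 ang 4.2
standfoot [[0.4249, -0.156], [0.4288, -0.2356]] c [ 0.4269 -0.1958  0.    ]
  len 0.0797 ang -87.2
  len 0.0797 ang 92.8
bottle [[0.6263, -0.2283]] c [ 0.6263 -0.2283  0.105 ]
  len 0.0000 ang 0.0
tin [[0.6036, -0.5102]] c [ 0.6036 -0.5102  0.026 ]
  len 0.0000 ang 0.0
```

```bash
python3 - <<'E'
from h import *
t=np.load("top0.npz");s=np.load("scene0.npz")
def tri(a,b):
    A=[];B=[]
    for d,c in((t,a),(s,b)):
        r=d["T"][:3,:3]@np.linalg.solve(d["K"],[c[0]/1.4,c[1]/1.4,1]);r/=np.linalg.norm(r);M=np.eye(3)-np.outer(r,r);A.append(M);B.append(M@d["T"][:3,3])
    x=np.linalg.lstsq(np.vstack(A),np.hstack(B),rcond=None)[0];return x.round(3),np.abs(np.vstack(A)@x-np.hstack(B)).max().round(4)
print("shelf L",tri((82,210),(230,112)));print("shelf R",tri((320,267),(352,190)))
print("hose top R",tri((315,270),(348,240)));print("hose L",tri((207,245),(295,200)))
print("base corner",ray(s["K"],s["T"],365/1.4,253/1.4,0))
print("start px",proj(t["K"],t["T"],[[.184,.597,.22],[.42,.1,.35]])*1.4)
from scipy.spatial.transform import Rotation as R
S=telemetry.read_state();Rm=np.array(S["tcp_rot"]);p=np.array(S["position"])
y=Rm[:,1];print(np.degrees(np.arctan2(y[1],y[0])))
for w in [(.40,.30,.35),(.46,0.05,.35),(.46,-.2,.35),(.543,-.449,.25)]:
    print(w,(Rm.T@(np.array(w)-p)).round(3))
E
```

```text
shelf L (array([0.655, 0.273, 0.173]), np.float64(0.004))
shelf R (array([ 0.567, -0.111,  0.156]), np.float64(0.0079))
hose top R (array([ 0.585, -0.088,  0.045]), np.float64(0.0054))
hose L (array([0.637, 0.101, 0.04 ]), np.float64(0.0095))
base corner [ 0.63034107 -0.09932179  0.        ]
start px [[-181.46405672  517.93449122]
 [ 147.80464301  338.41456569]]
72.88192878488131
(0.4, 0.3, 0.35) [-0.294 -0.22  -0.128]
(0.46, 0.05, 0.35) [-0.425 -0.441 -0.128]
(0.46, -0.2, 0.35) [-0.499 -0.68  -0.127]
(0.543, -0.449, 0.25) [-0.651 -0.894 -0.027]
```

```bash
cat >> h.py <<'E'
from scipy.spatial.transform import Rotation as Rot
def rows(w,yaw=None):
    "shift (tool axes) to world points w; z-turn about tool to jaw angle yaw"
    S=telemetry.read_state();R=np.array(S["tcp_rot"]);p=np.array(S["position"])
    a=np.degrees(np.arctan2(R[1,1],R[0,1]))
    print("t",round(S["time_s"],2),"p",p.round(4),"jaw",round(a,2),"z",R[:,2].round(4),"F",np.round(S["force"],1),"open",round(S["opening"],3))
    for q in w: print(q,(R.T@(np.array(q)-p)).round(4))
    if yaw is not None:
        d=Rot.from_euler('z',yaw,degrees=True).as_matrix()@np.array([[0,1,0],[1,0,0],[0,0,-1.]])
        print("turn",Rot.from_matrix(R.T@d).as_rotvec().round(4), "or",Rot.from_matrix(R.T@d@np.diag([-1,-1,1])).as_rotvec().round(4))
E
python3 - <<'E'
from h import *
rows([(.25,.5,.33),(.34,.36,.33),(.39,.2,.33),(.42,.05,.33),(.43,-.1,.33)],24)
E
```

```text
t 0.1 p [0.1837 0.5967 0.2217] jaw 72.88 z [-9.0e-04 -1.7e-03 -1.0e+00] F [ 0.1  0.7 -0.5] open 1.001
(0.25, 0.5, 0.33) [-0.0918 -0.0731 -0.1082]
(0.34, 0.36, 0.33) [-0.2191 -0.1804 -0.108 ]
(0.39, 0.2, 0.33) [-0.3139 -0.3186 -0.1078]
(0.42, 0.05, 0.33) [-0.3868 -0.4531 -0.1076]
(0.43, -0.1, 0.33) [-0.4405 -0.5935 -0.1073]
turn [-1.900e-03  5.000e-04  8.532e-01] or [-6.0000e-04 -2.4000e-03 -2.2884e+00]
```

servo_tool(targets=[[[-0.03,-0.024,-0.04],[0,0,0]],[[-0.06,-0.05,-0.075],[0,0,0]],[[-0.092,-0.073,-0.108],[0,0,0]],[[-0.135,-0.108,-0.108],[0,0,0]],[[-0.177,-0.144,-0.108],[0,0,0]],[[-0.219,-0.18,-0.108],[0,0,0]],[[-0.251,-0.226,-0.108],[0,0,0]],[[-0.283,-0.272,-0.108],[0,0,0]],[[-0.314,-0.319,-0.108],[0,0,0]],[[-0.338,-0.364,-0.108],[0,0,0]],[[-0.362,-0.409,-0.108],[0,0,0]],[[-0.387,-0.453,-0.108],[0,0,0]]], gripper=0.045)

```text
time_s: 1.6
position: [0.4202, 0.0489, 0.3304]
tcp_rot: [[-0.956, 0.295, -0.0], [0.295, 0.956, 0.0], [0.0, 0.0, -1.0]]
force: [-0.5, -0.3, 0.2]
opening: 0.517
```

```bash
python3 - <<'E'
from h import *
rows([(.43,-.1,.30),(.46,-.25,.28),(.51,-.40,.25),(.49,-.43,.25)],24)
print(telemetry.read_state()["joint_positions"].round(1))
E
```

```text
t 1.6 p [0.4202 0.0489 0.3304] jaw 72.87 z [-3.e-04  2.e-04 -1.e+00] F [-0.5 -0.3  0.2] open 0.517
(0.43, -0.1, 0.3) [-0.0532 -0.1394  0.0303]
(0.46, -0.25, 0.28) [-0.1261 -0.2739  0.0503]
(0.51, -0.4, 0.25) [-0.218  -0.4025  0.0803]
(0.49, -0.43, 0.25) [-0.2078 -0.4371  0.0803]
turn [-0.00e+00 -4.00e-04  8.53e-01] or [ 4.0000e-04 -0.0000e+00 -2.2886e+00]
[ -8.6   6.5 100.3   0.   73.2 -81.5]
```

servo_tool(targets=[[[-0.018,-0.047,0.01],[0,0,0]],[[-0.036,-0.094,0.02],[0,0,0.05]],[[-0.053,-0.139,0.03],[0,0,0.15]],[[-0.077,-0.184,0.037],[0,0,0.3]],[[-0.101,-0.229,0.044],[0,0,0.45]],[[-0.126,-0.274,0.05],[0,0,0.6]],[[-0.157,-0.317,0.06],[0,0,0.75]],[[-0.188,-0.36,0.07],[0,0,0.853]],[[-0.218,-0.403,0.08],[0,0,0.853]],[[-0.247,-0.443,0.08],[0,0,0.853]],[[-0.247,-0.443,0.08],[0,0,0.853]]])

```text
time_s: 2.98
position: [0.5262, -0.4492, 0.2488]
tcp_rot: [[-0.404, 0.915, -0.0], [0.915, 0.404, -0.001], [-0.001, -0.0, -1.0]]
force: [0.7, 0.3, 0.1]
opening: 0.515
```

```bash
python3 - <<'E'
from h import *
p,K,T=cap("wrist");np.savez("w1.npz",p=p,K=K,T=T)
cv2.imwrite("pics/w1.png",cv2.resize(p,None,fx=1.4,fy=1.4,interpolation=cv2.INTER_CUBIC));print(T.round(3),K)
rows([(.5434,-.449,.12)],24)
E
```

```text
[[ 0.914  0.386  0.123  0.492]
 [ 0.405 -0.871 -0.277 -0.372]
 [ 0.     0.303 -0.953  0.411]
 [ 0.     0.     0.     1.   ]] [[330.82744965   0.         281.94245793]
 [  0.         330.82744965 215.36702828]
 [  0.           0.           1.        ]]
t 3.02 p [ 0.5257 -0.4467  0.249 ] jaw 23.91 z [-0.0012  0.0017 -1.    ] F [-1.1 -0.6 -1. ] open 0.52
(0.5434, -0.449, 0.12) [-0.0096  0.0153  0.129 ]
turn [-0.0004 -0.0021 -0.0016] or [-3.30e-03  7.00e-04  3.14e+00]
```

View pics/w1.png

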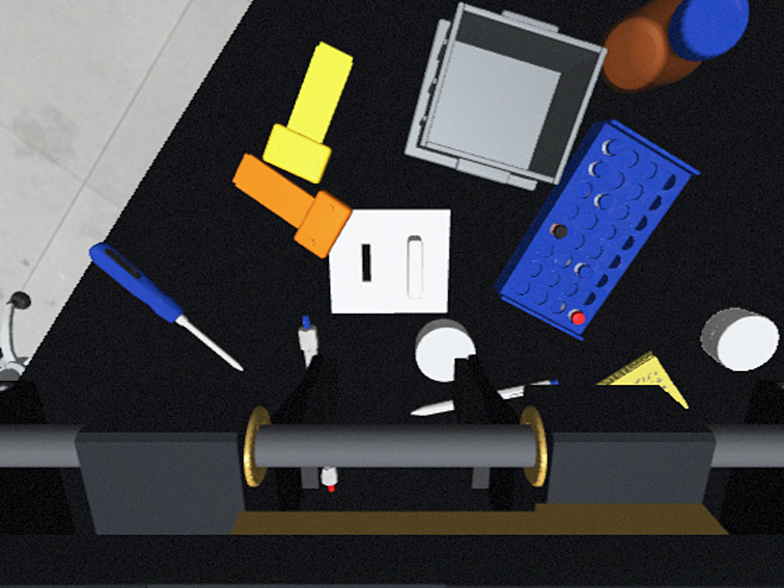

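```bash
python3 - <<'E'
from h import *
d=np.load("w1.npz");K,T=d["K"],d["T"]
f=lambda c,z:ray(K,T,(c[0]+.5)/1.4-.5,(c[1]+.5)/1.4-.5,z)
def rep(n,pts,z):
    P=np.array([f(c,z) for c in pts]);print(n,P[:,:2].round(4).tolist(),"c",P.mean(0).round(4))
    for i in range(len(P)):
        e=P[(i+1)%len(P)]-P[i];print("  len %.4f ang %.1f"%(np.hypot(*e[:2]),np.degrees(np.arctan2(e[1],e[0]))))
rep("cover",[(449,210),(448,312),(332,313)],.013)
rep("slot",[(366,244),(366,281)],.013)
rep("rib top",[(415,236),(415,296)],.041)
rep("tank",[(461,3),(606,48),(557,184),(422,146)],.08)
rep("handleO",[(352,207),(327,257),(295,239),(322,192)],.102)
rep("handleY",[(330,148),(322,181),(264,157),(275,124)],.102)
t=np.load("top0.npz");K,T=t["K"],t["T"]
for n,c in(("O",(643,550)),("Y",(385,455))):
    print(n,ray(K,T,245+c[0]/5,165+c[1]/5,.102))
E
```

```text
cover [[0.5525, -0.3948], [0.5917, -0.4774], [0.4958, -0.521]] c [ 0.5467 -0.4644  0.013 ]
  len 0.0914 ang -64.6
  len 0.1053 ang -155.6
  len 0.1383 ang 65.8
slot [[0.4995, -0.4502], [0.5123, -0.4807]] c [ 0.5059 -0.4655  0.013 ]
  len 0.0332 ang -67.2
  len 0.0332 ang 112.8
rib top [[0.5324, -0.4228], [0.5533, -0.4685]] c [ 0.5428 -0.4456  0.041 ]
  len 0.0503 ang -65.3
  len 0.0503 ang 114.7
tank [[0.4936, -0.2737], [0.5893, -0.2586], [0.603, -0.3447], [0.5069, -0.36]] c [ 0.5482 -0.3092  0.08  ]
  len 0.0969 ang 9.0
  len 0.0872 ang -80.9
  len 0.0973 ang -171.0
  len 0.0873 ang 98.8
handleO [[0.48, -0.4139], [0.4771, -0.4517], [0.453, -0.4489], [0.4585, -0.4129]] c [ 0.4671 -0.4318  0.102 ]
  len 0.0379 ang -94.3
  len 0.0243 ang 173.5
  len 0.0365 ang 81.4
  len 0.0215 ang -2.6
handleY [[0.4533, -0.3855], [0.456, -0.4064], [0.4169, -0.4076], [0.4167, -0.3861]] c [ 0.4357 -0.3964  0.102 ]
  len 0.0211 ang -82.7
  len 0.0391 ang -178.3
  len 0.0214 ang 90.4
  len 0.0366 ang 1.0
O [ 0.37379058 -0.42882488  0.102     ]
Y [ 0.41778453 -0.31256344  0.102     ]
```

```bash
python3 - <<'E'
from h import *
p,K,T=cap("scene");np.savez("s1.npz",p=p,K=K,T=T)
a=cv2.resize(p[170:330,210:430],None,fx=3.6,fy=3.6,interpolation=cv2.INTER_CUBIC)
cv2.imwrite("pics/s1.png",a)
p,K,T=cap("top");np.savez("t1.npz",p=p,K=K,T=T)
E
```

```text
(no output)
```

View pics/s1.png

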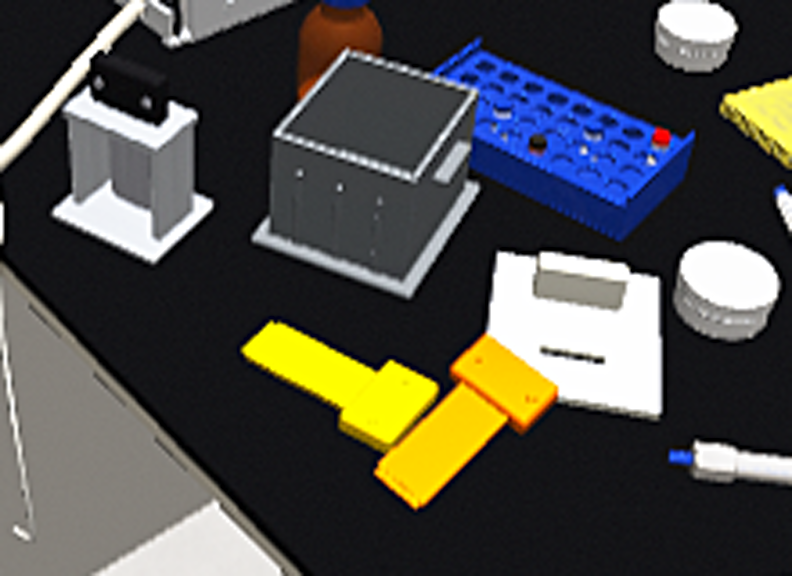

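```bash
python3 - <<'E'
from h import *
for i in range(3):
    rows([(.5435,-.4478,.06)] ,24.6); eyes.capture("top")
E
```

```text
t 3.12 p [ 0.5255 -0.4444  0.2498] jaw 24.02 z [-0.0014  0.0021 -1.    ] F [-0.4  0.1 -0. ] open 0.516
(0.5435, -0.4478, 0.06) [-0.0109  0.0151  0.1898]
turn [-0.0004 -0.0025 -0.0102] or [-4.0000e-03  7.0000e-04  3.1314e+00]
t 3.17 p [ 0.5257 -0.4442  0.2502] jaw 24.04 z [-0.001   0.0016 -1.    ] F [-0.1  0.4  0.7] open 0.515
(0.5435, -0.4478, 0.06) [-0.011   0.0148  0.1902]
turn [-0.0003 -0.0019 -0.0097] or [-3.0000e-03  4.0000e-04  3.1319e+00]
t 3.23 p [ 0.5258 -0.4441  0.2506] jaw 24.06 z [-6.e-04  1.e-03 -1.e+00] F [ 1.   0.  -0.3] open 0.515
(0.5435, -0.4478, 0.06) [-0.0108  0.0147  0.1906]
turn [-0.0002 -0.0012 -0.0094] or [-1.8000e-03  3.0000e-04  3.1322e+00]
```

servo_tool(targets=[[[-0.0109,0.0148,0.05],[0,0,-0.01]],[[-0.0109,0.0148,0.1],[0,0,-0.01]],[[-0.0109,0.0148,0.15],[0,0,-0.01]],[[-0.0109,0.0148,0.19],[0,0,-0.01]],[[-0.0109,0.0148,0.215],[0,0,-0.01]],[[-0.0109,0.0148,0.232],[0,0,-0.01]],[[-0.0109,0.0148,0.232],[0,0,-0.01]],[[-0.0109,0.0148,0.232],[0,0,-0.01]]])

```text
time_s: 4.28
position: [0.5449, -0.4502, 0.02]
tcp_rot: [[-0.416, 0.909, 0.002], [0.909, 0.416, -0.002], [-0.002, 0.001, -1.0]]
force: [0.3, 0.5, 1.3]
opening: 0.516
```

servo_tool(targets=[[[0,0,0],[0,0,0]],[[0,0,0],[0,0,0]],[[0,0,0],[0,0,0]],[[0,0,0],[0,0,0]],[[0,0,0],[0,0,0]],[[0,0,0],[0,0,0]]], gripper=0.0)

```text
time_s: 5.03
position: [0.5441, -0.4495, 0.0187]
tcp_rot: [[-0.416, 0.909, 0.0], [0.909, 0.416, 0.0], [0.0, 0.0, -1.0]]
force: [0.1, 0.3, 0.7]
opening: 0.138
```

```bash
python3 - <<'E'
from h import *
rows([(.5435,-.4478,.018)],24.6)
E
```

```text
t 5.03 p [ 0.5441 -0.4495  0.0187] jaw 24.57 z [ 1.e-04  1.e-04 -1.e+00] F [0.1 0.3 0.7] open 0.138
(0.5435, -0.4478, 0.018) [0.0018 0.0002 0.0007]
turn [ 0.0001 -0.     -0.0005] or [-1.0000e-04 -2.0000e-04  3.1411e+00]
```

servo_tool(targets=[[[0,0,-0.006],[0,0,0]],[[0,0,-0.013],[0,0,0]],[[0,0.006,-0.014],[0,0,0]],[[0,0.013,-0.014],[0,0,0]],[[0,0.02,-0.014],[0,0,0]],[[0,0.027,-0.014],[0,0,0]],[[0,0.035,-0.016],[0,0,0]],[[0,0.035,-0.04],[0,0,0]],[[0,0.035,-0.08],[0,0,0]],[[0,0.035,-0.13],[0,0,0]],[[0,0.035,-0.17],[0,0,0]],[[0,0.035,-0.17],[0,0,0]]])

```text
time_s: 6.52
position: [0.5784, -0.4369, 0.1939]
tcp_rot: [[-0.416, 0.909, 0.007], [0.909, 0.416, -0.008], [-0.01, 0.004, -1.0]]
force: [-0.1, -0.8, -2.6]
opening: 0.133
```

```bash
python3 - <<'E'
from h import *
eyes.capture("top");eyes.capture("top")
p,K,T=cap("wrist");np.savez("w2.npz",p=p,K=K,T=T)
cv2.imwrite("pics/w2.png",cv2.resize(p,None,fx=1.4,fy=1.4,interpolation=cv2.INTER_CUBIC))
c=np.array([.548,-.309,0]);a=np.radians(8.5);u=np.array([np.cos(a),np.sin(a),0])
q=c+.022*u
rows([tuple((q+[0,0,.19]).round(4)),tuple((q+[0,0,.12]).round(4))],8.5)
E
```

```text
t 6.67 p [ 0.5751 -0.4339  0.1868] jaw 24.59 z [-0.0024  0.0025 -1.    ] F [-0.1 -0.7 -1.2] open 0.136
(np.float64(0.5698), np.float64(-0.3057), np.float64(0.19)) [ 0.1188  0.0485 -0.0029]
(np.float64(0.5698), np.float64(-0.3057), np.float64(0.12)) [0.1186 0.0486 0.0671]
turn [-0.0016 -0.0031  0.2808] or [ 4.4000e-03 -2.3000e-03 -2.8608e+00]
```

View pics/w2.png

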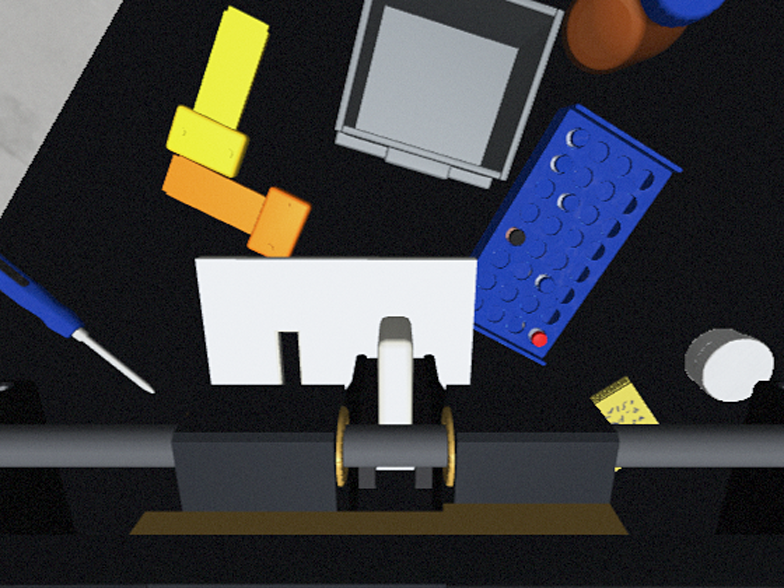

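```bash
python3 - <<'E'
from h import *
c=eyes.capture("wrist");Tc=np.array(c["T_tool_cam"]);K=np.array(c["intrinsics"])
f=lambda q,z:ray(K,Tc,(q[0]+.5)/1.4-.5,(q[1]+.5)/1.4-.5,z)
for q,z in(((196,258),.0057),((477,258),.0057),((211,384),.0057),((471,384),.0057),((279,332),.0057),((299,332),.0057),((382,342),-.0223),((410,342),-.0223)):print(q,f(q,z).round(4))
d=np.load("w2.npz")
for q in((337,131),(362,0),(566,8),(500,180)):
    print(q,ray(d["K"],d["T"],q[0]/1.4,q[1]/1.4,.08).round(4))
cv2.imwrite("pics/w2c.png",cv2.resize(d["p"][0:150,220:420],None,fx=4,fy=4,interpolation=cv2.INTER_CUBIC))
E
```

```text
(196, 258) [ 0.0474 -0.0732  0.0057]
(477, 258) [0.0475 0.0304 0.0057]
(211, 384) [-0.0042 -0.0738  0.0057]
(471, 384) [-0.0041  0.0308  0.0057]
(279, 332) [ 0.0182 -0.0448  0.0057]
(299, 332) [ 0.0182 -0.037   0.0057]
(382, 342) [ 0.0257 -0.004  -0.0223]
(410, 342) [ 0.0257  0.0051 -0.0223]
(337, 131) [ 0.5071 -0.3602  0.08  ]
(362, 0) [ 0.4947 -0.2971  0.08  ]
(566, 8) [ 0.5906 -0.257   0.08  ]
(500, 180) [ 0.6008 -0.3458  0.08  ]
```

View pics/w2c.png

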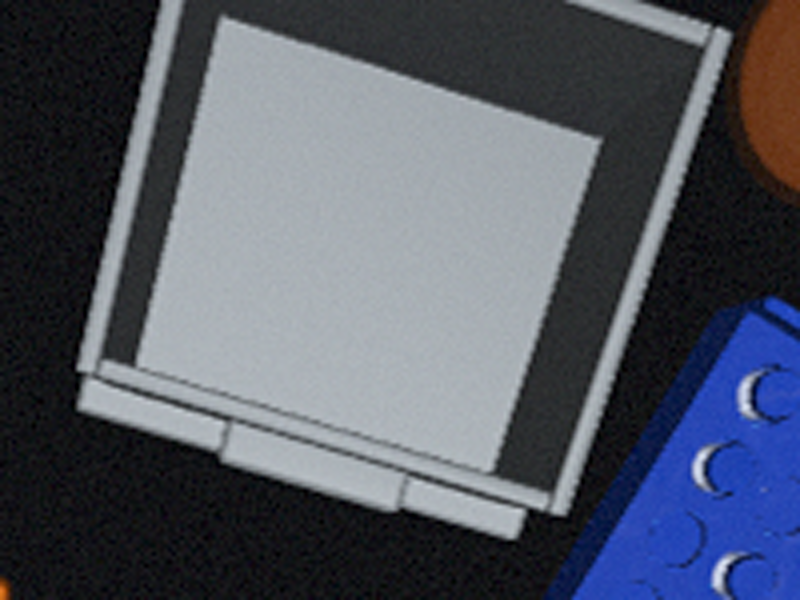

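```bash
python3 - <<'E'
from h import *
d=np.load("w2.npz")
g=lambda q:ray(d["K"],d["T"],220+(q[0]+.5)/4-.5,(q[1]+.5)/4-.5,.08)
o=np.array([g(q) for q in((80,370),(567,517),(731,33))]);i=np.array([g(q) for q in((100,362),(548,495),(706,46))])
for P in(o,i):
    e=P[1]-P[0];h=P[2]-P[1];print("centre",((P[0]+P[2])/2).round(4),np.hypot(*e[:2]).round(4),np.hypot(*h[:2]).round(4),np.degrees([np.arctan2(e[1],e[0]),np.arctan2(-h[0],h[1])]).round(2))
E
```

```text
centre [ 0.548  -0.3091  0.08  ] 0.0991 0.087 [8.68 9.16]
centre [ 0.548  -0.3095  0.08  ] 0.0908 0.0809 [8.98 8.12]
```

```bash
python3 - <<'E'
from h import *
rows([(.5694,-.3073,.19)],8.7)
E
```

```text
t 6.72 p [ 0.5749 -0.4338  0.1861] jaw 24.58 z [-0.0032  0.0033 -1.    ] F [-0.5  0.2 -2.3] open 0.136
(0.5694, -0.3073, 0.19) [ 0.1173  0.0476 -0.0035]
turn [-0.0022 -0.0041  0.2772] or [ 0.0059 -0.0031 -2.8644]
```

servo_tool(targets=[[[0.02,0.008,0],[0,0,0.05]],[[0.045,0.018,0],[0,0,0.12]],[[0.07,0.028,0],[0,0,0.19]],[[0.09,0.037,0],[0,0,0.25]],[[0.108,0.044,0],[0,0,0.277]],[[0.117,0.0476,0.01],[0,0,0.277]],[[0.117,0.0476,0.03],[0,0,0.277]],[[0.117,0.0476,0.05],[0,0,0.277]],[[0.117,0.0476,0.06],[0,0,0.277]],[[0.117,0.0476,0.06],[0,0,0.277]],[[0.117,0.0476,0.06],[0,0,0.277]],[[0.117,0.0476,0.06],[0,0,0.277]]])

```text
time_s: 8.22
position: [0.571, -0.3093, 0.1294]
tcp_rot: [[-0.151, 0.988, 0.001], [0.988, 0.151, -0.001], [-0.001, 0.001, -1.0]]
force: [-0.1, -0.2, -1.4]
opening: 0.133
```

```bash
python3 - <<'E'
from h import *
rows([(.5694,-.3073,.12)],8.7)
p,K,T=cap("scene")
cv2.imwrite("pics/s2.png",cv2.resize(p[120:260,230:430],None,fx=4,fy=4,interpolation=cv2.INTER_CUBIC))
rows([(.5694,-.3073,.12),(.5694,-.3073,.10)],8.7)
E
```

```text
t 8.22 p [ 0.571  -0.3093  0.1294] jaw 8.71 z [ 0.0014 -0.0011 -1.    ] F [-0.1 -0.2 -1.4] open 0.133
(0.5694, -0.3073, 0.12) [ 0.0022 -0.0013  0.0094]
turn [0.0012 0.0013 0.0001] or [-2.1000e-03  1.9000e-03 -3.1415e+00]
t 8.28 p [ 0.5709 -0.3092  0.1294] jaw 8.71 z [ 0.0013 -0.001  -1.    ] F [-0.4  0.2 -0.7] open 0.142
(0.5694, -0.3073, 0.12) [ 0.0021 -0.0012  0.0094]
(0.5694, -0.3073, 0.1) [ 0.0021 -0.0012  0.0294]
turn [0.0011 0.0012 0.0002] or [-1.9000e-03  1.7000e-03 -3.1414e+00]
```

View pics/s2.png

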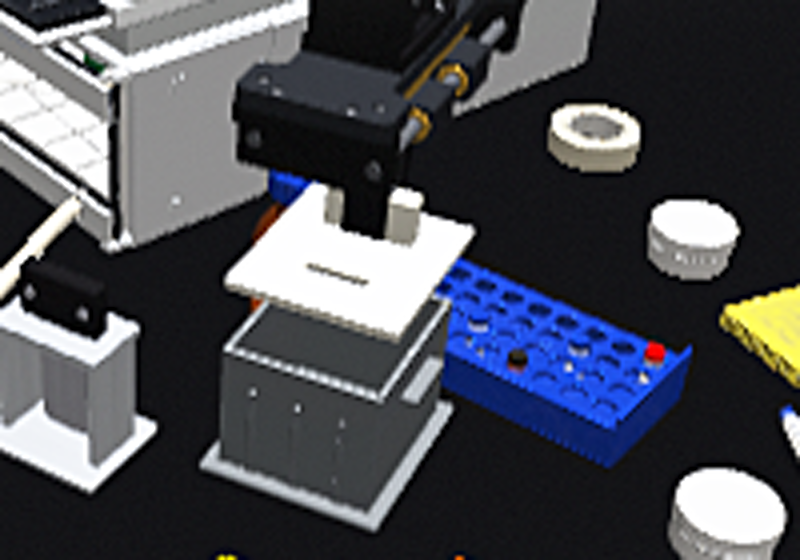

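servo_tool(targets=[[[0.0021,-0.0012,0],[0,0,0]],[[0.0021,-0.0012,0.01],[0,0,0]],[[0.0021,-0.0012,0.02],[0,0,0]],[[0.0021,-0.0012,0.026],[0,0,0]],[[0.0021,-0.0012,0.026],[0,0,0]],[[0.0021,-0.0012,0.026],[0,0,0]]])

```text
time_s: 9.02
position: [0.5692, -0.3071, 0.1026]
tcp_rot: [[-0.151, 0.988, 0.0], [0.988, 0.151, -0.0], [-0.0, 0.0, -1.0]]
force: [-0.0, 0.9, -1.9]
opening: 0.137
```

```bash
python3 - <<'E'
from h import *
rows([(.5694,-.3073,.0907)],8.7)
E
```

```text
t 9.03 p [ 0.5692 -0.3071  0.1026] jaw 8.71 z [ 2.e-04 -2.e-04 -1.e+00] F [-0.   0.9 -1.9] open 0.137
(0.5694, -0.3073, 0.0907) [-0.0003  0.0002  0.0119]
turn [0.0002 0.0002 0.0001] or [-3.0000e-04  3.0000e-04 -3.1415e+00]
```

servo_tool(targets=[[[0,0,0.003],[0,0,0]],[[0,0,0.006],[0,0,0]],[[0,0,0.009],[0,0,0]],[[0,0,0.0115],[0,0,0]],[[0,0,0.0125],[0,0,0]],[[0,0,0.0125],[0,0,0]]])

```text
time_s: 9.78
position: [0.569, -0.3069, 0.0906]
tcp_rot: [[-0.152, 0.988, 0.0], [0.988, 0.152, -0.0], [-0.0, 0.0, -1.0]]
force: [-1.3, 0.6, 3.0]
opening: 0.131
```

servo_tool(targets=[[[0,0,0],[0,0,0]],[[0,0,0],[0,0,0]],[[0,0,0],[0,0,0]],[[0,0,-0.005],[0,0,0]],[[0,0,-0.03],[0,0,0]],[[0,0,-0.07],[0,0,0]],[[0,0,-0.12],[0,0,0]],[[0,0,-0.16],[0,0,0]],[[0,0,-0.16],[0,0,0]],[[0,0,-0.16],[0,0,0]]], gripper=0.04)

```text
time_s: 11.02
position: [0.5685, -0.3065, 0.2496]
tcp_rot: [[-0.151, 0.988, -0.001], [0.988, 0.151, 0.001], [0.001, -0.001, -1.0]]
force: [-0.8, 0.7, -0.9]
opening: 0.458
```

```bash
python3 - <<'E'
from h import *
for n in("wrist","scene"):
    p,K,T=cap(n);np.savez(n[0]+"3.npz",p=p,K=K,T=T)
    if n=="wrist": a=cv2.resize(p,(480,360),interpolation=cv2.INTER_AREA); 
    else: b=cv2.resize(p[130:260,230:350],None,fx=360/130,fy=360/130,interpolation=cv2.INTER_CUBIC)[:,:320]
cv2.imwrite("pics/m3.png",np.hstack([a,b]))
rows([(.4582,-.1948,.20),(.4582,-.1948,.14)],2.5)
E
```

```text
t 11.12 p [ 0.5681 -0.3062  0.2483] jaw 8.71 z [-0.0028  0.0022 -1.    ] F [-0.1  0.6 -0.4] open 0.456
(0.4582, -0.1948, 0.2) [ 0.1266 -0.0916  0.0489]
(0.4582, -0.1948, 0.14) [ 0.1265 -0.0915  0.1089]
turn [-0.0026 -0.0025  0.1083] or [ 0.0037 -0.004  -3.0333]
```

View pics/m3.png

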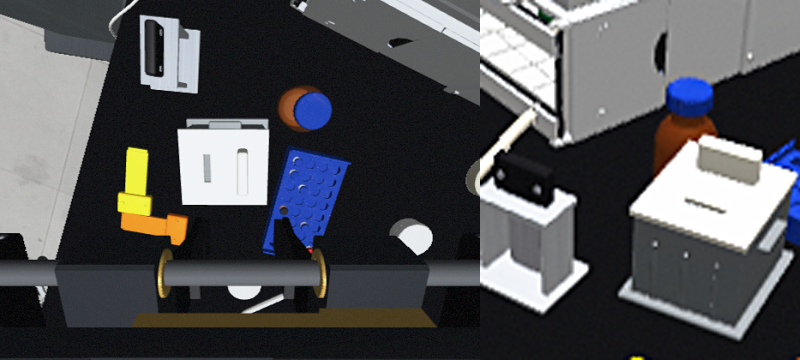

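```bash
python3 - <<'E'
from h import *
p=np.load("w3.npz")["p"]
a=cv2.resize(p[10:115,150:245],None,fx=4,fy=4,interpolation=cv2.INTER_CUBIC)
b=cv2.resize(p[138:243,204:319],None,fx=4,fy=4,interpolation=cv2.INTER_CUBIC)[:,:400]
b=cv2.resize(p[138:243,204:304],None,fx=4,fy=4,interpolation=cv2.INTER_CUBIC)
cv2.imwrite("pics/m3c.png",np.hstack([a,b]))
E
```

```text
(no output)
```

View pics/m3c.png

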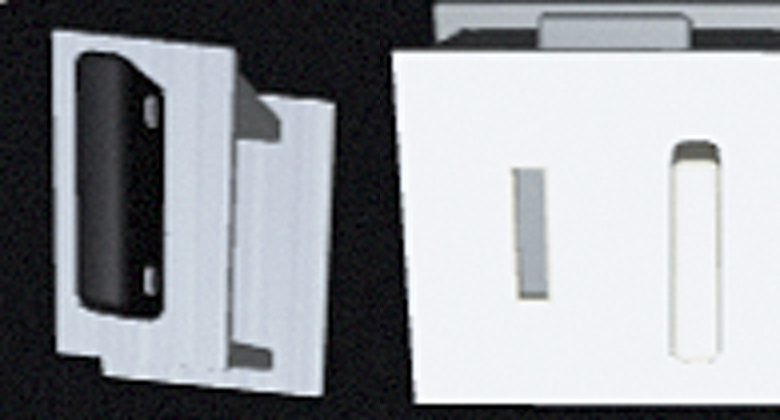

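```bash
python3 - <<'E'
from h import *
d=np.load("w3.npz");K,T=d["K"],d["T"]
def rep(n,pts,z,u0,v0,c0):
    P=np.array([ray(K,T,u0+(a-c0+.5)/4-.5,v0+(b+.5)/4-.5,z) for a,b in pts])
    l=[(np.hypot(*e[:2]).round(4),np.degrees(np.arctan2(e[1],e[0])).round(1)) for e in np.roll(P,-1,0)-P]
    print(n,P.mean(0).round(4),*l)
rep("slot",[(514,168),(544,168),(549,298),(519,298)],.085,204,138,380)
rep("plate",[(53,31),(237,47),(228,370),(57,352)],.078,150,10,0)
rep("htop",[(78,52),(120,54),(125,317),(78,308)],.110,150,10,0)
rep("cover left edge",[(392,50),(415,404)],.085,204,138,380)
rows([],2.5)
E
```

```text
slot [ 0.5278 -0.3119  0.085 ] (np.float64(0.0075), np.float64(8.8)) (np.float64(0.034), np.float64(-81.0)) (np.float64(0.0077), np.float64(-171.2)) (np.float64(0.034), np.float64(98.6))
plate [ 0.4614 -0.1941  0.078 ] (np.float64(0.0408), np.float64(4.4)) (np.float64(0.0685), np.float64(-86.8)) (np.float64(0.0406), np.float64(-177.0)) (np.float64(0.0676), np.float64(93.4))
htop [ 0.4613 -0.1947  0.11  ] (np.float64(0.0085), np.float64(6.3)) (np.float64(0.0498), np.float64(-85.3)) (np.float64(0.01), np.float64(178.4)) (np.float64(0.0485), np.float64(92.9))
cover left edge [ 0.4958 -0.3169  0.085 ] (np.float64(0.0925), np.float64(-81.4)) (np.float64(0.0925), np.float64(98.6))
t 11.12 p [ 0.5681 -0.3062  0.2483] jaw 8.71 z [-0.0028  0.0022 -1.    ] F [-0.1  0.6 -0.4] open 0.456
turn [-0.0026 -0.0025  0.1083] or [ 0.0037 -0.004  -3.0333]
```

servo_tool(targets=[[[0.03,-0.021,0],[0,0,0.03]],[[0.06,-0.042,0],[0,0,0.06]],[[0.09,-0.063,0.015],[0,0,0.094]],[[0.113,-0.079,0.03],[0,0,0.094]],[[0.1266,-0.0889,0.05],[0,0,0.094]],[[0.1266,-0.0889,0.075],[0,0,0.094]],[[0.1266,-0.0889,0.095],[0,0,0.094]],[[0.1266,-0.0889,0.11],[0,0,0.094]],[[0.1266,-0.0889,0.11],[0,0,0.094]],[[0.1266,-0.0889,0.11],[0,0,0.094]],[[0.1266,-0.0889,0.11],[0,0,0.094]]])

```text
time_s: 12.5
position: [0.4623, -0.1955, 0.1405]
tcp_rot: [[-0.058, 0.998, 0.001], [0.998, 0.058, -0.001], [-0.001, 0.001, -1.0]]
force: [0.8, -0.1, 0.5]
opening: 0.459
```

```bash
python3 - <<'E'
from h import *
rows([(.461,-.1945,.084)],3.3)
E
```

```text
t 12.5 p [ 0.4623 -0.1955  0.1405] jaw 3.32 z [ 8.e-04 -6.e-04 -1.e+00] F [ 0.8 -0.1  0.5] open 0.459
(0.461, -0.1945, 0.084) [ 0.0011 -0.0013  0.0565]
turn [0.0008 0.0006 0.0004] or [-1.0000e-03  1.2000e-03 -3.1412e+00]
```

servo_tool(targets=[[[0.0011,-0.0013,0.015],[0,0,0]],[[0.0011,-0.0013,0.03],[0,0,0]],[[0.0011,-0.0013,0.045],[0,0,0]],[[0.0011,-0.0013,0.056],[0,0,0]],[[0.0011,-0.0013,0.056],[0,0,0]],[[0.0011,-0.0013,0.056],[0,0,0]]])

```text
time_s: 13.25
position: [0.4608, -0.1943, 0.0841]
tcp_rot: [[-0.058, 0.998, 0.0], [0.998, 0.058, -0.0], [-0.0, 0.0, -1.0]]
force: [-0.5, -0.1, 1.0]
opening: 0.463
```

servo_tool(targets=[[[0,0,0],[0,0,0]],[[0,0,0],[0,0,0]],[[0,0,0],[0,0,0]],[[0,0,0],[0,0,0]],[[0,0,0],[0,0,0]]], gripper=0.0)

```text
time_s: 13.88
position: [0.4607, -0.1943, 0.0842]
tcp_rot: [[-0.058, 0.998, 0.0], [0.998, 0.058, -0.0], [-0.0, 0.0, -1.0]]
force: [-0.7, 0.4, 2.2]
opening: 0.134
```

servo_tool(targets=[[[0,0,-0.008],[0,0,0]],[[0,0,-0.02],[0,0,0]],[[0,0,-0.035],[0,0,0]],[[0,0,-0.05],[0,0,0]],[[0,0,-0.065],[0,0,0]],[[0,0,-0.085],[0,0,0]],[[0,0,-0.105],[0,0,0]],[[0,0,-0.125],[0,0,0]],[[0,0,-0.125],[0,0,0]],[[0,0,-0.125],[0,0,0]],[[0,0,-0.125],[0,0,0]]])

```text
time_s: 15.25
position: [0.46, -0.1938, 0.2083]
tcp_rot: [[-0.058, 0.998, -0.002], [0.998, 0.058, 0.001], [0.001, -0.001, -1.0]]
force: [0.1, -0.5, -1.2]
opening: 0.135
```

```bash
python3 - <<'E'
from h import *
rows([(.5278,-.3119,.209)],8.7)
E
```

```text
t 15.25 p [ 0.46   -0.1938  0.2083] jaw 3.32 z [-0.0016  0.0011 -1.    ] F [ 0.1 -0.5 -1.2] open 0.135
(0.5278, -0.3119, 0.209) [-0.1218  0.0609 -0.0009]
turn [-0.0014 -0.0013 -0.0939] or [-2.0000e-03  2.2000e-03  3.0477e+00]
```

servo_tool(targets=[[[-0.025,0.0125,0],[0,0,-0.02]],[[-0.055,0.0275,0],[0,0,-0.05]],[[-0.085,0.0425,0],[0,0,-0.08]],[[-0.11,0.055,0],[0,0,-0.094]],[[-0.1218,0.0609,0],[0,0,-0.094]],[[-0.1218,0.0609,0.015],[0,0,-0.094]],[[-0.1218,0.0609,0.03],[0,0,-0.094]],[[-0.1218,0.0609,0.03],[0,0,-0.094]],[[-0.1218,0.0609,0.03],[0,0,-0.094]],[[-0.1218,0.0609,0.03],[0,0,-0.094]],[[-0.1218,0.0609,0.03],[0,0,-0.094]]])

```text
time_s: 16.62
position: [0.5287, -0.3124, 0.1797]
tcp_rot: [[-0.151, 0.988, 0.001], [0.988, 0.151, -0.001], [-0.001, 0.001, -1.0]]
force: [0.8, 0.6, -1.0]
opening: 0.138
```

```bash
python3 - <<'E'
from h import *
rows([(.5278,-.3119,.17)],8.7)
p,K,T=cap("wrist");np.savez("w4.npz",p=p,K=K,T=T)
c=eyes.capture("wrist");Tc=np.array(c["T_tool_cam"])
# predicted: blade tip corners, handle bottom in tool frame (TCP .0842 at strip z .076 => tip tool z .076)
B=[[x,y,.0762] for x in(-.015,.015) for y in(-.002,.002)]+[[.025,y,.0062] for y in(-.006,.006)]
print((proj(K,Tc,B)).round(1).tolist())
a=cv2.resize(p[150:350,180:400],None,fx=3.4,fy=3,interpolation=cv2.INTER_CUBIC)
cv2.imwrite("pics/w4.png",a)
E
```

```text
t 16.62 p [ 0.5287 -0.3124  0.1797] jaw 8.71 z [ 8.e-04 -7.e-04 -1.e+00] F [ 0.8  0.6 -1. ] open 0.138
(0.5278, -0.3119, 0.17) [ 0.0006 -0.0008  0.0096]
turn [0.0007 0.0008 0.0002] or [-1.3000e-03  1.1000e-03 -3.1414e+00]
[[279.1, 243.9], [284.3, 243.9], [279.0, 206.8], [284.4, 206.8], [270.6, 225.0], [292.9, 225.0]]
```

View pics/w4.png

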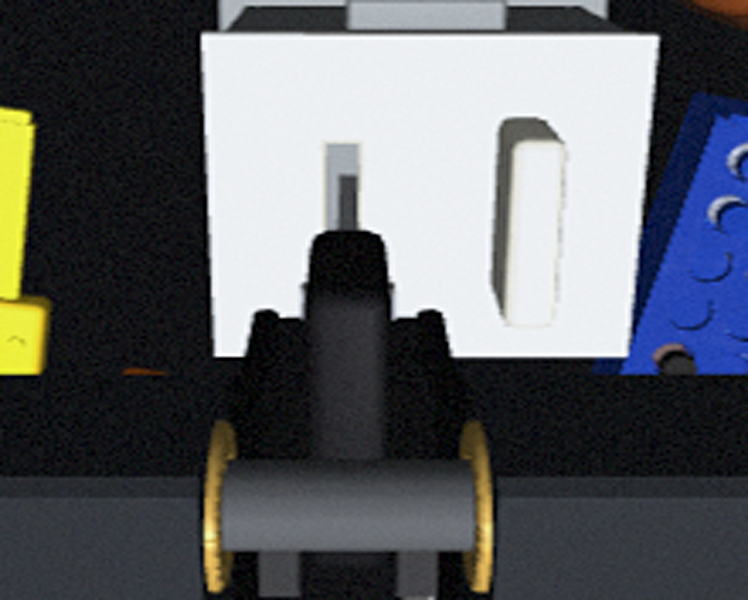

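```bash
python3 - <<'E'
from h import *
d=np.load("w4.npz");K,T=d["K"],d["T"]
S=telemetry.read_state();R=np.array(S["tcp_rot"]);p=np.array(S["position"])
g=lambda c,z:ray(K,T,180+(c[0]+.5)/3.4-.5,150+(c[1]+.5)/3-.5,z)
for n,c,z in(("slotL",(324,143),.085),("slotR",(360.5,143),.085),("slotL2",(326,225),.085),("tipL",(339,175),p[2]-.0762),("tipR",(357.5,175),p[2]-.0762),("covL",(202,33),.085),("covR",(659,36),.085),("hbotL",(303,284),p[2]-.0062)):
    P=g(c,z);print(n,P.round(4),(R.T@(P-p)).round(4))
rows([(.5278,-.3119,.17)],8.7)
E
```

```text
slotL [ 0.5207 -0.2959  0.085 ] [ 0.0175 -0.0053  0.0945]
slotR [ 0.5292 -0.2946  0.085 ] [0.0175 0.0033 0.0945]
slotL2 [ 0.5246 -0.3188  0.085 ] [-0.0057 -0.005   0.0945]
tipL [ 0.5249 -0.2989  0.1033] [ 0.014  -0.0017  0.0762]
tipR [ 0.5289 -0.2983  0.1033] [0.014  0.0024 0.0762]
covL [ 0.4891 -0.2712  0.085 ] [ 0.0467 -0.0329  0.0944]
covR [ 0.592  -0.2562  0.085 ] [0.046  0.0711 0.0945]
hbotL [ 0.5196 -0.2999  0.1733] [ 0.0137 -0.007   0.0062]
t 16.73 p [ 0.5286 -0.3124  0.1795] jaw 8.71 z [ 6.e-04 -5.e-04 -1.e+00] F [ 0.  -0.4 -1.1] open 0.134
(0.5278, -0.3119, 0.17) [ 0.0006 -0.0007  0.0095]
turn [0.0005 0.0006 0.0002] or [-9.0000e-04  8.0000e-04 -3.1414e+00]
```

servo_tool(targets=[[[0.0008,-0.0012,0.003],[0,0,0]],[[0.0008,-0.0012,0.007],[0,0,0]],[[0.0008,-0.0012,0.01],[0,0,0]],[[0.0008,-0.0012,0.01],[0,0,0]],[[0.0008,-0.0012,0.01],[0,0,0]],[[0.0008,-0.0012,0.01],[0,0,0]]])

```text
time_s: 17.48
position: [0.5272, -0.3118, 0.1692]
tcp_rot: [[-0.151, 0.988, 0.0], [0.988, 0.151, -0.0], [-0.0, 0.0, -1.0]]
force: [-1.0, 0.3, -0.5]
opening: 0.134
```

```bash
python3 - <<'E'
from h import *
rows([(.52735,-.3118,.17)],8.7)
E
```

```text
t 17.48 p [ 0.5272 -0.3118  0.1692] jaw 8.71 z [ 2.e-04 -2.e-04 -1.e+00] F [-1.   0.3 -0.5] open 0.134
(0.52735, -0.3118, 0.17) [-0.      0.0001 -0.0008]
turn [0.0002 0.0003 0.0002] or [-4.0000e-04  3.0000e-04 -3.1414e+00]
```

servo_tool(targets=[[[0,0,0.003],[0,0,0]],[[0,0,0.006],[0,0,0]],[[0,0,0.009],[0,0,0]],[[0,0,0.012],[0,0,0]],[[0,0,0.015],[0,0,0]],[[0,0,0.018],[0,0,0]],[[0,0,0.018],[0,0,0]]])

```text
time_s: 18.35
position: [0.527, -0.3115, 0.1507]
tcp_rot: [[-0.151, 0.988, -0.001], [0.988, 0.151, 0.0], [0.001, -0.0, -1.0]]
force: [-0.3, 0.4, -1.1]
opening: 0.136
```

servo_tool(targets=[[[0,0,0.005],[0,0,0]],[[0,0,0.011],[0,0,0]],[[0,0,0.017],[0,0,0]],[[0,0,0.023],[0,0,0]],[[0,0,0.029],[0,0,0]],[[0,0,0.035],[0,0,0]],[[0,0,0.04],[0,0,0]],[[0,0,0.044],[0,0,0]],[[0,0,0.046],[0,0,0]],[[0,0,0.046],[0,0,0]],[[0,0,0.046],[0,0,0]],[[0,0,0.046],[0,0,0]]])

```text
time_s: 19.85
position: [0.5272, -0.3117, 0.1052]
tcp_rot: [[-0.151, 0.988, 0.0], [0.988, 0.151, -0.0], [-0.0, 0.0, -1.0]]
force: [-0.1, 0.2, -0.7]
opening: 0.137
```

```bash
python3 - <<'E'
from h import *
p,K,T=cap("scene")
rows([(.52735,-.3118,.104)],8.7)
cv2.imwrite("pics/s5.png",cv2.resize(p[120:300,210:410],None,fx=3.3,fy=3.3,interpolation=cv2.INTER_CUBIC))
E
```

```text
t 19.9 p [ 0.5272 -0.3118  0.1052] jaw 8.71 z [ 3.e-04 -3.e-04 -1.e+00] F [ 0.6 -0.7 -0.2] open 0.135
(0.52735, -0.3118, 0.104) [-0.0001  0.0001  0.0012]
turn [0.0002 0.0003 0.0001] or [-5.0000e-04  3.0000e-04 -3.1414e+00]
```

View pics/s5.png

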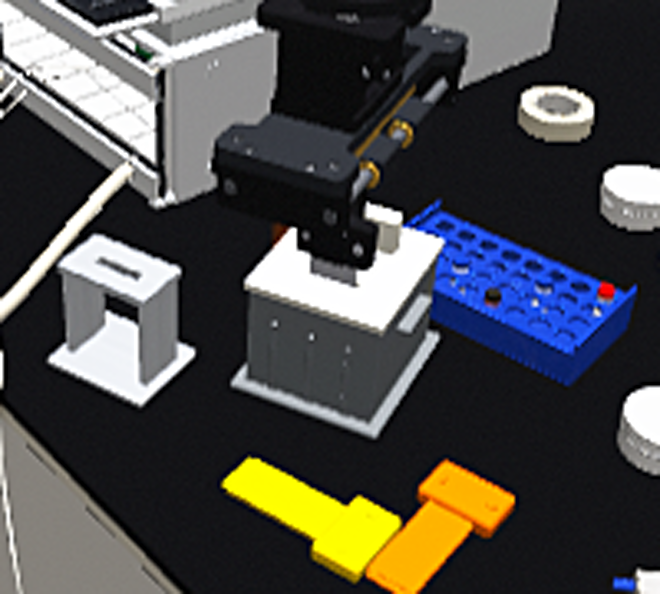

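The strip goes through the slot with the handle clear above the cover. The cover is seated level and the forces are near zero, so I'm handing in.

```bash
python3 -c "
from h import *
print(order.hand_in())"
```

```text
the job is handed in; nothing more can be done
None
```

The cover is on the tank and released, and the strip is held upright through its slot; I handed the job in at about 20 s of the 58 s allowed.

- **Cover:** it came to rest with the tool at the expected height (0.0906 m against 0.0907 m). The camera shows it level on the rim, with the slot within about 0.5 mm of where it should be.
- **Strip:** I took it out of its stand by the black handle and lowered it through the slot. About 56 mm of the 70 mm blade is below the plate's upper face. The handle is about 14 mm clear of the cover. Wrist forces at the last reading were under 1 N.
- **Bystanders:** the bottle stands where it was. The last picture cuts off the tin, and I did not check the timer again. I moved nothing near either of them.
- **Orange strip:** the yellow and orange look-alike strips stood upright in the first picture. Both were lying flat by the time the arm reached the cover, and it had touched nothing. The orange one had fallen onto a corner of the cover, so I slid the cover out from under it. That shifted the orange strip slightly, and it is still on the worktop.

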